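# Stand a repaired tablet in its charging dock

## Task

Put the repaired tablet on charge: it lies face down on the foam block in front of the tilted dock. Slide it onto the dock's ledge, tip it up on its far long edge so that it leans back against the dock's rails, its foot right back on the ledge and the screen facing out, and ease it sideways along the ledge until its end is fully home against the tall contact block, without ramming it. Do not throw or drop the tablet, and leave the other things on the bench where they are.

Things in the scene. Friction and masses are not known exactly. Their poses are not given: they have to be found in the camera images.
- tablet: Rigid slab 135 x 180 x 10 mm, about 0.3 kg, centre of mass in the middle, grey metal back, black screen. Starts level, screen down, on the foam block, its length roughly along the ledge. Origin: centre of the screen face. Own x: across the 135 mm width, to the dock; y: along the length; z: out of the metal back (up at the start; once leaning, at the rails, 0.31 rad below level). Friction unknown.
- tablet_near (a point): Middle of the tablet's long edge on the robot's side, half way through the thickness (own x -67.5 mm). It becomes the top edge. It overhangs the foam block on the robot's side at the start and, by about 27 mm, still does when the far edge touches the rails.
- tablet_far (a point): Middle of the tablet's long edge on the dock's side, half way through the thickness (own x +67.5 mm). It becomes the bottom edge.
- dock: Fixed charging dock, 340 mm long: a narrow ledge with two rails at its back, an open V. Origin: on the bench, under the middle of the valley line (where ledge and rails meet). Own x points level away from the robot, y along the ledge, z up. Turned up to 0.2 rad from square to the robot.
- dock_ledge (a point): Middle of the valley line, 60 mm above the dock's origin. The ledge is 22 mm deep and slopes down 0.314 rad away from the robot, to this line; its front lip is 21 mm in front (dock x -21 mm), at height 67 mm. It is 340 mm long. The tablet's far edge ends up flat on it.
- dock_rail (a point): Middle of the upper rail's front face, 80 mm up the slope from the valley line. The rails lean away from the robot, 0.314 rad (18 degrees) from vertical, square to the ledge. Lower rail: 0 to 26 mm up the slope, upper rail: 70 to 90 mm; one plane, both 340 mm long, 8 mm thick, with struts behind.
- block: Fixed grey foam block, firm, 83 mm (dock's x) x 120 mm (dock's y) x 69 mm high, in front of the ledge: from 22 (at the lip) to 105 mm in front of the valley line. Origin: centre of its underside; axes as the dock's. The tablet's underside lies on it at height 69 mm, 2 mm above the lip of the ledge.
- stop: Tall contact block, grey with brass studs, 22 mm deep, 14 mm thick along the ledge, 56 mm tall, fixed on the ledge near its left or right end (its middle 132 to 155 mm from the dock's middle). Rigid: the push just meets a stop. The tablet's 135 mm end goes against its inner side. Origin: on the valley line, mid thickness; axes as the dock's.
- pod: Low indicator pod, grey, 22 mm deep, 14 mm thick, only 10 mm tall, fixed on the ledge near the other end. Not the stop. Origin as for the contact block.
- hdd: Bystander: bare hard drive 70 x 100 x 9.5 mm lying loose on the bench in front of the foam block. Origin: centre of its underside.
- screwdriver: Bystander: yellow screwdriver, 180 mm long, loose on the bench to the right. Origin: under its middle.
- driver: Bystander: blue pencil-shaped power driver, about 330 mm long and 38 mm high, loose on the bench to the left. Origin: under its middle.
- bezel: Bystander: black plastic strip 30 x 140 x 12 mm, loose on the bench beyond the right end of the dock. Origin: centre of its underside.

How it is judged:
By the outcome, as a careful person would: the job done as asked, in the order asked, and still so for the second after the job is handed in, with the robot touching nothing.
It also fails if it takes over 72 s, if anything falls off the work surface, if the arm or the gripper's body presses on something with over 40 N, if the wrist force passes 120 N, or if a joint passes its speed limit or range.

## Robot

A 6-joint arm with a two-finger parallel gripper is mounted at the origin on the work surface. World frame = base frame: x ahead of the robot, y to its left, z up, the work surface at z = 0. Lengths are in mm, angles in rad, forces in N, time in s.
With the tool pointing down it reaches from about 350 to 975 mm from the base axis. Payload 7.1 kg.
Tool frame: the origin (TCP) lies on the front face of the gripper's body, between the roots of the fingers; the fingertips stand 80 mm ahead of it and the grasp point (between the pads) lies 61 mm ahead of it (env.tips_ahead is the distance from the TCP to the fingertips, in mm); z points along the fingers, y is the line along which they close (so a half turn about z gives the same grasp; the last joint's range is limited). The gripper opens to 88 mm and grips with 3 to 60 N. Pads are 20 mm wide; open, the fingers measure 115 mm over their backs; the gripper's body (75 mm by 178 mm) begins 61 mm behind the grasp point.
Start: joints at [1.237, 0.423, 1.63, -0, 1.089, -0.019], TCP at [193.485, 594.28, 302.675] pointing down, gripper open.
Joint ranges: [-3, 3], [-0.9, 2.11], [0.09, 2.58], [-1.31, 4.45], [0.11, 2.69], [-2.54, 2.54]. Speed limits (rad/s): [2.39, 2.39, 3.01, 3.14, 3.14, 3.14].

## Interface

Orientations are given as a unit quaternion [x, y, z, w].
In Python, from station import env, set_gripper, viewer, workorder gives the robot as it stands. Calls block until the motion is done:
- env.reach(position, orientation): joint-space move of the TCP to a pose.
- env.move_l(position, rot=None, rate=150, f_stop=None): straight line of the TCP; rot=None keeps the orientation; rate is the mean speed in mm/s. With f_stop (N) it stops when the force on the tool has changed by that much, and returns True; else False.
- env.move_joints(angles): joint-space move.
- set_gripper(opening): finger opening in mm; the grip force is fixed at half the most; returns when the fingers have stopped.
- env.hold(seconds).
- env.ik(position, orientation): joint angles nearest the present ones, or None.
- env.read_state(): the state.
- viewer.camera(name): name is "scene" or "side" or "wrist"; returns the picture (420x560x3 uint8, blue, green, red); there is no depth.
- viewer.camera_params(name): a dict with "fx", "fy", "cx", "cy" (pixels), "pose" (4x4, takes a point from camera to world coordinates); the wrist camera has in their place "tool_from_camera" (4x4, takes a point from camera to tool coordinates, whose origin is the TCP and whose axes are the flange's). Camera axes: x right, y up, looking along -z (the intrinsics and any distortion apply to the point x, -y, -z); pixel columns grow to the right and rows downward; lengths in mm; the calibration is good to about 2 mm. The wrist camera is an equidistant fisheye: a pixel r from the principal point sees the ray r / f radians off the axis. A picture is of the moment at which its call begins: read the wrist's pose just before it. camera_params takes no time and is no camera call.
A pose or a line that the arm cannot do raises env.IKError and nothing moves.
- workorder.sign_off(): hands the job in; it is judged then, once.
The state is a dict: "time_s": time; "qpos": joint angles; "dq": joint speeds; "tau": joint torques, N m; "tool_pos": TCP position; "orientation": TCP orientation; "force": force on the tool from outside, world axes, zero at the start; "wrist_torque": the same for the moment, N m; "width": finger opening in mm; "grip_force": force on a finger pad.
Only numpy, scipy, OpenCV 4.12 (cv2) and the standard library are available. Lean on these libraries where they do the work, as an engineer would, in place of code of your own. Each camera call takes 0.05 s, during which the arm holds its last target. There are 200 camera calls.

## Working session

There is one attempt and no reset: what is moved stays moved. The work goes in short steps, each a Python script; the robot and the scene stay as the last script left them, time stands still between calls to the robot, and variables do not carry over. Pictures are saved under pics/ and viewed, at most 10 in all, crops included, and the job is handed in when it is done.

```bash
ls; mkdir -p pics; python3 - <<'E'
from station import env,viewer
import cv2,numpy as np
for n in("scene","side"):
    cv2.imwrite(f"pics/{n}0.png",viewer.camera(n))
    p=viewer.camera_params(n);print(n,{k:np.round(v,4).tolist() if not isinstance(v,str) else v for k,v in p.items()})
p=viewer.camera_params("wrist");print({k:np.round(v,4).tolist() for k,v in p.items()})
print(env.read_state())
E
```

```text
pics
scene {'fx': 510.3474, 'fy': 510.3474, 'cx': 280.5507, 'cy': 210.7264, 'pose': [[0.8161, -0.3547, 0.4562, 1059.9819], [0.5776, 0.4746, -0.6642, -712.8397], [0.0191, 0.8056, 0.5922, 739.1348], [0.0, 0.0, 0.0, 1.0]]}
side {'fx': 478.4787, 'fy': 478.4787, 'cx': 276.1084, 'cy': 212.3331, 'pose': [[-0.8609, 0.3914, -0.325, 217.9799], [-0.5084, -0.639, 0.5772, 571.5394], [0.0183, 0.6622, 0.7491, 836.2618], [0.0, 0.0, 0.0, 1.0]]}
{'fx': 325.1923, 'fy': 325.1923, 'cx': 278.3347, 'cy': 207.6847, 'tool_from_camera': [[-0.0009, 0.956, 0.2932, 80.4924], [1.0, 0.0009, 0.0002, 0.1202], [-0.0001, 0.2932, -0.956, -83.2515], [0.0, 0.0, 0.0, 1.0]]}
{'time_s': 0.1, 'qpos': array([ 1.23698657e+00,  4.23774591e-01,  1.63057695e+00, -2.65839974e-05,
        1.08860710e+00, -1.89745602e-02]), 'dq': array([ 0.00151757, -0.00174038, -0.00232735,  0.00013363,  0.00125417,
        0.00035622]), 'tau': array([-6.18787180e-05, -5.45614707e+01, -2.74323213e+01,  6.45688525e-02,
        1.88411109e-02,  1.67080685e-05]), 'tool_pos': array([193.37892124, 593.93325929, 301.98739757]), 'orientation': array([ 1.56762130e-01,  9.87636152e-01, -6.74464274e-04, -1.08261846e-04]), 'force': array([ 0.77716241, -0.56167053, -0.18013685]), 'wrist_torque': array([-0.04365923,  0.05541244, -0.01278567]), 'grip_force': 0.0, 'width': 87.6740154575449}
```

View pics/scene0.png

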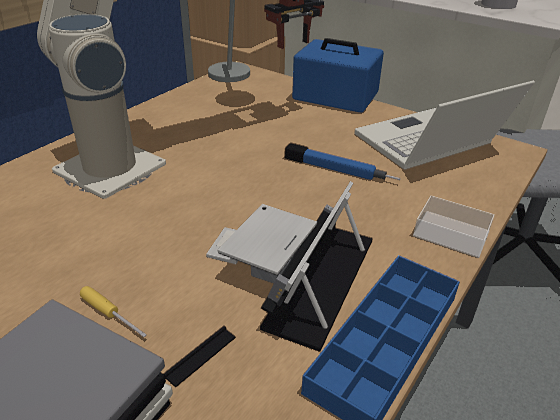

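View pics/side0.png

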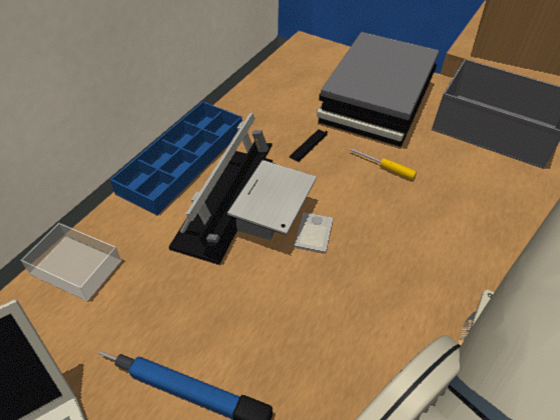

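The scene view shows the tablet back at about (268,235). In the side view its corners are about (262,163), (316,180), (288,232) and (230,209). The tall stop is at the right end, side (260,140), and the low pod is at the left end, side (212,238). Next I cast these points to rough positions and take a wrist view from above.

```bash
cat > h.py <<'E'
from station import env,set_gripper,viewer,workorder
import numpy as np,cv2
from scipy.spatial.transform import Rotation as R
def ray(n,uv,st=None):
    p=viewer.camera_params(n);uv=np.atleast_2d(np.float64(uv))
    d=np.c_[uv[:,0]-p["cx"],p["cy"]-uv[:,1]]/p["fx"]
    if n!="wrist":
        P=np.array(p["pose"]);v=np.c_[d,-np.ones(len(d))]
    else:
        r=np.linalg.norm(d,axis=1,keepdims=True);v=np.c_[d*np.sinc(r/np.pi)**1,-np.cos(r)]
        T=np.eye(4);T[:3,:3]=R.from_quat(st["orientation"]).as_matrix();T[:3,3]=st["tool_pos"];P=T@np.array(p["tool_from_camera"])
    v=v@P[:3,:3].T;return P[:3,3],v/np.linalg.norm(v,axis=1,keepdims=True)
def cast(n,uv,z,st=None):
    o,v=ray(n,uv,st);return o+v*((z-o[2])/v[:,2:])
def S():
    s=env.read_state();print("t%.1f"%s["time_s"],"pos",s["tool_pos"].round(1),"F",s["force"].round(1),"w%.1f"%s["width"],"grip%.1f"%s["grip_force"]);return s
E
python3 - <<'E'
from h import *
print(cast("side",[(262,163),(316,180),(288,232),(230,209)],79).round(1))
print(cast("side",[(212,238)],70).round(1),cast("side",[(260,133)],115).round(1))
print(cast("side",[(250,115),(194,228)],145).round())
t=cast("side",[(262,163),(316,180),(288,232),(230,209)],79).mean(0)
print(t)
q=R.from_euler('xyz',[np.pi,0,0])
for yaw in(0,np.pi/2,np.pi,-np.pi/2):
    print(yaw,env.ik([t[0]-120,t[1],400],(R.from_euler('z',yaw)*q).as_quat()))
E
```

```text
[[ 652.2 -126.6   79. ]
 [ 519.3 -142.6   79. ]
 [ 498.6   21.4   79. ]
 [ 634.7   31.    79. ]]
[[626.2 109.3  70. ]] [[ 690.1 -179.2  115. ]]
[[ 725. -192.  145.]
 [ 629.  153.  145.]]
[576.21531812 -54.18194224  79.        ]
0 [-1.44115303e-01  5.97278732e-02  1.87459383e+00 -4.44089210e-16
  1.20727095e+00  1.42668102e+00]
1.5707963267948966 [-0.1441153   0.05972787  1.87459383  0.          1.20727095 -0.1441153 ]
3.141592653589793 [-0.1441153   0.05972787  1.87459383  0.          1.20727095 -1.71491163]
-1.5707963267948966 None
```

```bash
python3 - <<'E'
from h import *
q=(R.from_euler('z',np.pi)*R.from_euler('x',np.pi)).as_quat()
env.reach([585,-40,380],q)
set_gripper(0)
env.hold(.2)
s=S();im=viewer.camera("wrist")
np.savez("w1.npz",tool_pos=s["tool_pos"],orientation=s["orientation"],im=im)
cv2.imwrite("pics/w1.png",cv2.resize(im,(800,600)))
E
```

```text
t4.3 pos [585. -40. 380.] F [ 0.6 -0.7  0. ] w0.4 grip0.0
```

View pics/w1.png

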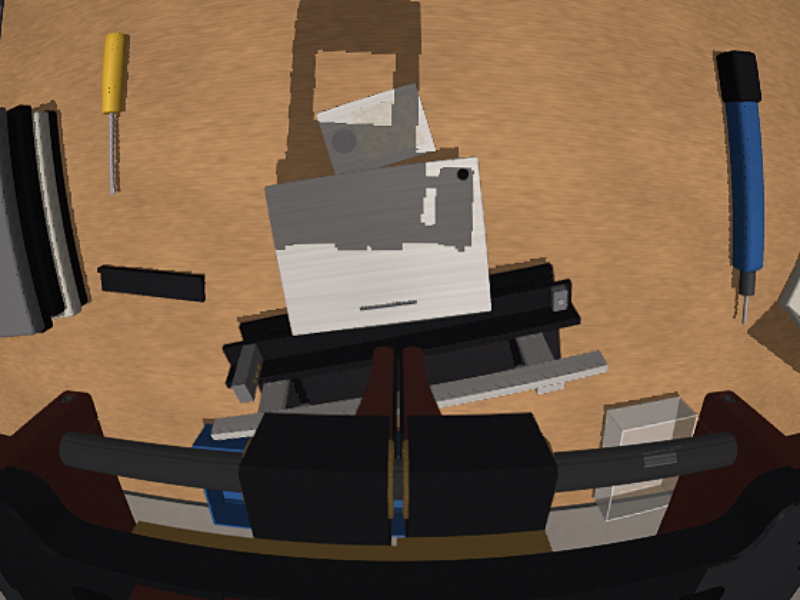

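The wrist view shows the tablet corners at (265,187), (478,157), (491,310) and (292,335). The stop is at about (245,372) and the pod at (560,298). The upper rail runs from (212,430) to (606,362). I'll zoom in on the dock for the exact edges.

```bash
python3 - <<'E'
import numpy as np,cv2
im=np.load("w1.npz")["im"]
c=im[170:312,147:427]
c=cv2.resize(c,None,fx=2.857,fy=2.857,interpolation=cv2.INTER_NEAREST)
c=np.uint8(255*(c/255.)**.5);cv2.imwrite("pics/w1c.png",c);print(c.shape)
E
```

```text
(406, 800, 3)
```

View pics/w1c.png

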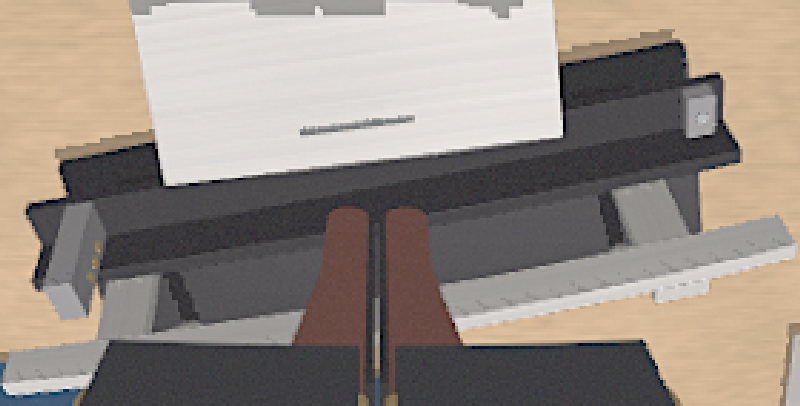

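```bash
cat >> h.py <<'E'
def c2r(p): return np.array(p)/2.857+[147,170]
E
python3 - <<'E'
from h import *
s=dict(np.load("w1.npz"))
C=lambda p,z:cast("wrist",c2r(p),z,s)
def line(n,p,z):
    a=C(p,z);d=a[0]-a[1];d=d*-np.sign(d[1]) if 0 else d
    print(n,a.round(1).tolist(),"yaw %.4f len %.1f"%(np.arctan2(d[0],-d[1]),np.linalg.norm(d)))
line("lip",[(28,204),(720,75)],67)
line("valley",[(110,235),(715,133)],60)
line("rail70",[(3,352),(780,217)],126.6)
line("lowrailtop",[(38,290),(741,157)],60+26*.951)
print("pod top",C([(684,88),(715,83),(718,120),(684,124)],71).round(1).tolist())
print("stop top corners",C([(47,291),(84,285),(86,312),(55,320)],118).round(1).tolist())
t=cast("wrist",np.array([(265,187),(478,157),(491,310),(292,335)])/1.42857,79,s)
print(t.round(1).tolist(),t.mean(0))
for i,j in((1,0),(2,3)): d=t[j]-t[i];print(np.arctan2(d[0],-d[1]),np.linalg.norm(d))
for i,j in((0,3),(1,2)): d=t[j]-t[i];print(np.arctan2(d[1],d[0]),np.linalg.norm(d))
# hdd
print("hdd",cast("wrist",np.array([(317,115),(415,84),(435,150),(335,174)])/1.42857,9.5,s).round())
E
```

```text
lip [[674.9, -209.0, 67.0], [610.4, 119.4, 67.0]] yaw 0.1940 len 334.7
valley [[693.5, -170.5, 60.0], [641.1, 122.8, 60.0]] yaw 0.1770 len 297.9
rail70 [[722.7, -207.8, 126.6], [656.3, 131.2, 126.6]] yaw 0.1934 len 345.5
lowrailtop [[712.6, -203.1, 84.7], [644.4, 127.4, 84.7]] yaw 0.2036 len 337.4
pod top [[615.6, 100.6, 71.0], [613.1, 115.7, 71.0], [631.0, 119.2, 71.0], [632.8, 102.3, 71.0]]
stop top corners [[694.6, -184.4, 118.0], [690.8, -166.5, 118.0], [704.3, -167.4, 118.0], [709.3, -182.9, 118.0]]
[[525.6, -151.8, 79.0], [502.3, 26.1, 79.0], [634.8, 42.5, 79.0], [658.6, -135.8, 79.0]] [580.29238579 -54.74946068  79.        ]
0.13017076747862846 179.46538063504886
0.13281110922371853 179.92652881910863
0.11976657701989415 134.00128496594112
0.12317840122660662 133.52222957799825
hdd [[ 460. -118.   10.]
 [ 431.  -23.   10.]
 [ 496.   -4.   10.]
 [ 519. -101.   10.]]
```

Dock yaw comes out at about 0.194. The valley middle is near (667.5,-40.5), taking the bottom edge of the lip's front face into account. The stop is on the -y side, with its inner face at dock y of about -130. First I square the tablet up and push it to the rails with two open fingers, and dry-run the IK for the tipping.

```bash
cat >> h.py <<'E'
TH=0.194; V=np.array([667.5,-40.5]); A=0.314
def W(x,y,z): # dock -> world
    c,s=np.cos(TH),np.sin(TH); return np.array([V[0]+c*x-s*y,V[1]+s*x+c*y,z])
def D(p):
    c,s=np.cos(TH),np.sin(TH); d=np.array(p)[:2]-V; return np.array([c*d[0]+s*d[1],-s*d[0]+c*d[1],p[2]])
def Q(a,flip=1): # tool pitched a below level, in the dock's xz plane; tool x along flip*dock y
    c,s=np.cos(TH),np.sin(TH)
    z=np.array([np.cos(a)*c,np.cos(a)*s,-np.sin(a)]);x=flip*np.array([-s,c,0])
    return R.from_matrix(np.c_[x,np.cross(z,x),z]).as_quat()
def Sc(phi,clr=0): # screen-side corner of far edge in dock (x,z)
    if phi<A: 
        k=phi/A; return np.array([2.9*(1-k),69-9*k])
    u=np.array([-np.cos(A),np.sin(A)]); r=np.array([np.sin(A),np.cos(A)])
    return np.array([0,60])+(10*np.sin(phi-A)+clr)*u+clr*r
def scoop(phi,a,e,w,dx=0,dz=0): # TCP (x,z) with lower pad touching near bottom corner
    C=Sc(phi)+135*np.array([-np.cos(phi),np.sin(phi)])
    return C-(80-e)*np.array([np.cos(a),-np.sin(a)])+w/2*np.array([np.sin(a),np.cos(a)])+[dx,dz]
def grip(phi,e,clr=0): return scoop_c(phi,e,clr)
def scoop_c(phi,e,clr): # TCP when the tablet is gripped, tool along the tablet
    S=Sc(phi,clr);n=np.array([np.sin(phi),np.cos(phi)])
    return S+135*np.array([-np.cos(phi),np.sin(phi)])-(80-e)*np.array([np.cos(phi),-np.sin(phi)])+5*n
E
python3 - <<'E'
from h import *
def P(xz,y=3): return W(xz[0],y,xz[1])
for f in(1,-1):
    print("flip",f)
    for n,xz,a in [("pre",scoop(0,.5,16,40,-40,0),.5),("s0",scoop(0,.5,16,40),.5)]+[("s",scoop(p,.5,16,40),.5) for p in(.25,.5)]+[("g%.2f"%p,grip(p,16,1),p) for p in (.5,.9,1.3,1.6,1.885)]:
        for y in (3,-43) if n[0]=='g' else (3,):
            q=env.ik(P(xz,y),Q(a,f));print(n,xz.round(),None if q is None else q.round(2))
# push
ys=3
q=(R.from_euler('z',np.pi+TH)*R.from_euler('x',np.pi)).as_quat()
p=W(-185,ys,250);env.reach(p,q);set_gripper(88)
env.move_l(W(-185,ys,135),rate=120)
print(env.move_l(W(-150,ys,135),rate=30,f_stop=10))
S();print(env.move_l(W(-130,ys,135),rate=12,f_stop=5))
s=S();print(D(s["tool_pos"]))
cv2.imwrite("pics/side1.png",viewer.camera("side"))
im=viewer.camera("wrist");np.savez("w2.npz",tool_pos=s["tool_pos"],orientation=s["orientation"],im=im);cv2.imwrite("pics/w2.png",cv2.resize(im,(800,600)))
E
```

```text
flip 1
pre [-219.  117.] None
s0 [-179.  117.] None
s [-177.  143.] None
s [-167.  174.] None
g0.50 [-175.  162.] None
g0.50 [-175.  162.] None
g0.90 [-126.  222.] [-0.25  0.35  2.17  1.57  0.27 -1.93]
g0.90 [-126.  222.] [-0.34  0.37  2.13  1.44  0.33 -1.87]
g1.30 [-57. 257.] [-0.13  0.39  1.83  0.14  0.67 -0.42]
g1.30 [-57. 257.] [-0.21  0.41  1.8   0.16  0.69 -0.52]
g1.60 [  1. 263.] [-0.07  0.54  1.54 -0.01  1.09 -0.26]
g1.60 [  1. 263.] [-0.14  0.56  1.51 -0.01  1.11 -0.32]
g1.89 [ 56. 252.] [-0.03  0.73  1.24 -0.07  1.48 -0.21]
g1.89 [ 56. 252.] [-0.09  0.75  1.21 -0.09  1.49 -0.26]
flip -1
pre [-219.  117.] [-0.48  0.81  2.44  2.5   1.15 -0.07]
s0 [-179.  117.] [-0.4   0.78  2.37  2.55  1.08 -0.01]
s [-177.  143.] [-0.4   0.7   2.38  2.53  1.02  0.04]
s [-167.  174.] [-0.38  0.61  2.37  2.51  0.94  0.11]
g0.50 [-175.  162.] [-0.39  0.65  2.38  2.52  0.98  0.08]
g0.50 [-175.  162.] [-0.5   0.64  2.33  2.37  0.94  0.13]
g0.90 [-126.  222.] [-0.25  0.35  2.17  1.57  0.27  1.21]
g0.90 [-126.  222.] [-0.34  0.37  2.13  1.44  0.33  1.27]
g1.30 [-57. 257.] None
g1.30 [-57. 257.] None
g1.60 [  1. 263.] None
g1.60 [  1. 263.] None
g1.89 [ 56. 252.] None
g1.89 [ 56. 252.] None
False
t8.8 pos [519.9 -66.5 135. ] F [-0.1 -0.1 -0.2] w87.4 grip0.1
True
t9.5 pos [523.9 -65.5 134.6] F [-0.4 -0.3 -0.3] w88.0 grip0.0
[-145.76321145    3.15034565  134.63080767]
```

View pics/w2.png

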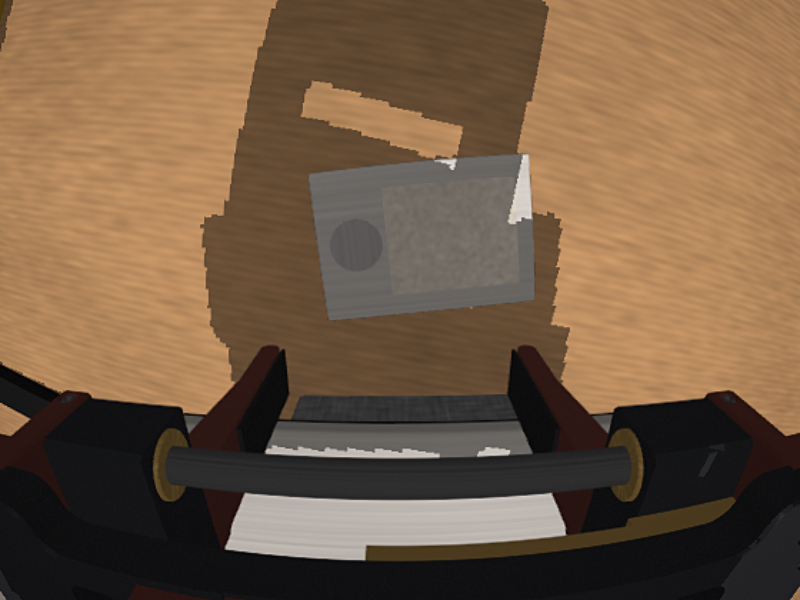

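```bash
python3 - <<'E'
from h import *
def P(xz,y=3): return W(xz[0]-3,y,xz[1])
for a in(.9,1.0,1.1):
    for n,xz,b in [("pre",scoop(0,a,16,46,-25,-10),a)]+[("s%.1f"%p,scoop(p,a,16,46 if p<.5 else 26),a) for p in(0,.4,.5,a-.05)]+[("g%.2f"%p,grip(p,16,1),p) for p in (a,1.15,1.3,1.885)]:
        q=env.ik(P(xz),Q(b,1));print(a,n,xz.round(),None if q is None else q.round(2))
E
```

```text
0.9 pre [-179.  123.] None
0.9 s0.0 [-154.  133.] None
0.9 s0.4 [-147.  177.] [-0.27  0.43  2.23  2.01  0.31 -2.41]
0.9 s0.5 [-150.  184.] [-0.28  0.42  2.23  1.97  0.31 -2.37]
0.9 s0.8 [-124.  221.] [-0.25  0.35  2.17  1.58  0.27 -1.94]
0.9 g0.90 [-126.  222.] [-0.25  0.35  2.17  1.58  0.27 -1.94]
0.9 g1.15 [-84. 247.] [-0.17  0.34  1.97  0.34  0.45 -0.64]
0.9 g1.30 [-57. 257.] [-0.13  0.39  1.84  0.14  0.67 -0.42]
0.9 g1.89 [ 56. 252.] [-0.03  0.73  1.25 -0.07  1.47 -0.21]
1.0 pre [-172.  125.] [-0.28  0.53  2.25  2.11  0.29 -2.53]
1.0 s0.0 [-147.  135.] [-0.25  0.52  2.2   1.96  0.26 -2.36]
1.0 s0.4 [-140.  179.] [-0.25  0.42  2.18  1.49  0.23 -1.86]
1.0 s0.5 [-144.  186.] [-0.25  0.4   2.18  1.43  0.24 -1.8 ]
1.0 s0.9 [-108.  233.] [-0.21  0.34  2.09  0.89  0.28 -1.22]
1.0 g1.00 [-110.  233.] [-0.22  0.33  2.1   0.89  0.28 -1.22]
1.0 g1.15 [-84. 247.] [-0.17  0.34  1.97  0.34  0.45 -0.64]
1.0 g1.30 [-57. 257.] [-0.13  0.39  1.84  0.14  0.67 -0.42]
1.0 g1.89 [ 56. 252.] [-0.03  0.73  1.25 -0.07  1.47 -0.21]
1.1 pre [-166.  126.] [-0.25  0.51  2.2   1.55  0.2  -1.95]
1.1 s0.0 [-141.  136.] [-0.23  0.5   2.15  1.28  0.19 -1.66]
1.1 s0.4 [-134.  180.] [-0.22  0.41  2.12  0.83  0.25 -1.19]
1.1 s0.5 [-138.  188.] [-0.22  0.39  2.13  0.79  0.26 -1.15]
1.1 s1.1 [-91. 242.] [-0.18  0.34  2.01  0.46  0.39 -0.77]
1.1 g1.10 [-93. 243.] [-0.19  0.34  2.01  0.46  0.39 -0.77]
1.1 g1.15 [-84. 247.] [-0.17  0.34  1.97  0.34  0.45 -0.64]
1.1 g1.30 [-57. 257.] [-0.13  0.39  1.84  0.14  0.67 -0.42]
1.1 g1.89 [ 56. 252.] [-0.03  0.73  1.25 -0.07  1.47 -0.21]
```

The wrist picture shows the tablet's near edge at row ~425 squarely between the two fingers, with the HDD untouched at (420,240). I'll check the side view to see whether the far edge met the rails.

```bash
python3 - <<'E'
import cv2
im=cv2.imread("pics/side1.png")[90:270,150:390];cv2.imwrite("pics/side1c.png",cv2.resize(im,None,fx=3.3,fy=3.3,interpolation=cv2.INTER_CUBIC))
E
```

```text
(no output)
```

View pics/side1c.png

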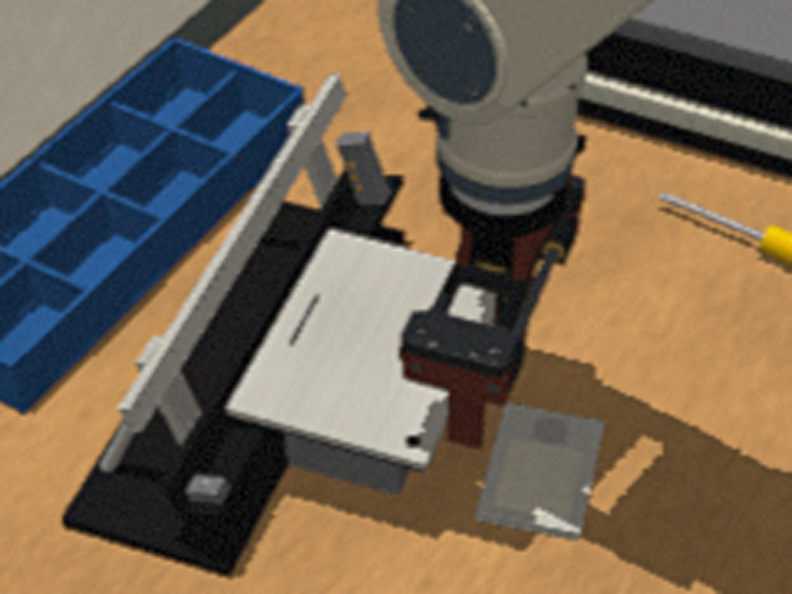

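```bash
python3 - <<'E'
from h import *
px=np.array([(330,230),(228,410),(430,467)])/3.3+[150,90]
for p in cast("side",px,79):print(D(p).round(1))
for p in cast("side",[(262,163),(316,180),(288,232),(230,209)],79):print("before",D(p).round(1))
print(env.move_l(W(-130,3,135),rate=15,f_stop=12))
s=S();print(D(s["tool_pos"]))
px=cv2.imwrite("pics/side2.png",viewer.camera("side"))
E
```

```text
[ -1.3 -82.2  79. ]
[-2.8 98.  79. ]
[-138.6   97.6   79. ]
before [-31.6 -81.5  79. ]
before [-165.1  -71.6   79. ]
before [-153.8   93.3   79. ]
before [-18.4  76.5  79. ]
True
t10.1 pos [524.4 -65.1 133.9] F [ 0.5 -0.  -0.2] w88.4 grip0.0
[-145.12793204    3.49211207  133.9016374 ]
```

```bash
sed -i 's/V=np.array(\[667.5,-40.5\])/V=np.array([664.6,-41.1])/' h.py; python3 - <<'E'
from h import *
a=1.05;Y=4;q=Q(a)
def P(xz): return W(xz[0],Y,xz[1])
env.move_l(W(-165,3,135),rate=100)
env.move_l(W(-190,3,210),rate=150)
set_gripper(62)
env.reach(P(scoop(0,a,12,62,-30,60)),q)
env.move_l(P(scoop(0,a,12,62,-28,-6)),rate=80)
print(env.move_l(P(scoop(0,a,12,62,-3,-6)),rate=40,f_stop=8));S()
for p in(.1,.2,.3,.4): env.move_l(P(scoop(p,a,12,62)),rate=40);S()
set_gripper(30);S()
for p,e in((.55,14),(.7,15),(.85,17),(.96,18)): env.move_l(P(scoop(p,a,e,30)),rate=40);S()
s=S();cv2.imwrite("pics/side3.png",viewer.camera("side"));cv2.imwrite("pics/scene3.png",viewer.camera("scene"))
a_=cv2.imread("pics/side3.png")[60:270,140:420];b=cv2.imread("pics/scene3.png")[120:330,170:450]
cv2.imwrite("pics/c3.png",cv2.resize(np.hstack([a_,b]),(800,300)))
E
```

```text
False
t14.6 pos [524.2 -64.5 137.4] F [-0.   0.2 -0.1] w61.8 grip0.0
t15.1 pos [526.3 -64.1 153.6] F [-3.9 -1.1 -1.4] w62.2 grip2.0
t15.5 pos [527.  -63.9 163.8] F [-6.1 -2.5 -0.6] w62.1 grip3.0
t15.9 pos [528.6 -63.5 173.6] F [-9.1 -4.   0.4] w61.8 grip4.5
t16.4 pos [532.7 -62.4 186.4] F [-7.3 -3.2  0.5] w62.4 grip3.3
t17.1 pos [533.6 -62.4 186.8] F [-5.5 -1.3  0.8] w29.8 grip2.2
t17.5 pos [529.3 -63.6 196.1] F [-3.2 -1.1 -0.1] w30.0 grip1.2
t18.1 pos [540.  -61.5 211.8] F [-1.1 -0.2 -0.8] w30.3 grip0.5
t18.8 pos [553.5 -58.8 224.9] F [-0.9 -1.2 -1.2] w29.9 grip0.4
t19.3 pos [564.6 -56.6 233.6] F [-0.1 -0.3 -1.3] w30.2 grip0.4
t19.3 pos [564.6 -56.6 233.6] F [-0.1 -0.3 -1.3] w30.2 grip0.4
```

View pics/c3.png

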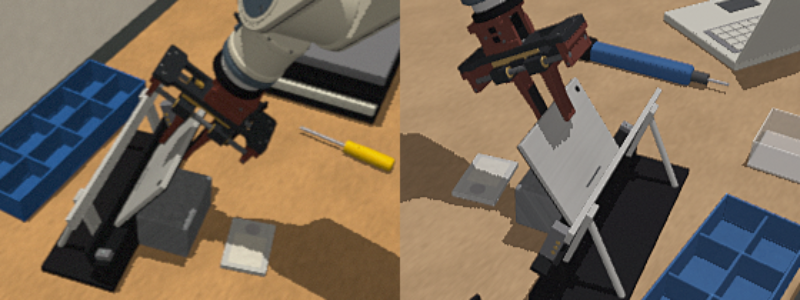

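The two views show the tablet hinged up at about 1 rad. Its far edge is on the ledge and its near edge is between the fingers. I'll grip it and rotate it the rest of the way.

```bash
python3 - <<'E'
from h import *
Y=4
set_gripper(0);s=S()
d=D(s["tool_pos"]);o=d[[0,2]]-grip(1.05,18,0)
t=np.array([np.cos(1.05),-np.sin(1.05)]);n=np.array([np.sin(1.05),np.cos(1.05)])
print("off t %.1f n %.1f"%(o@t,o@n),d)
for p in(1.05,1.2,1.35,1.5,1.65,1.78):
    xz=grip(p,18,1.5)
    r=env.move_l(W(xz[0],d[1],xz[1]),rot=Q(p),rate=45,f_stop=20);s=S()
    if r: print("stop at",p);break
cv2.imwrite("pics/side4.png",viewer.camera("side"));cv2.imwrite("pics/scene4.png",viewer.camera("scene"))
E
```

```text
t19.8 pos [565.  -56.6 233.8] F [ 0.4  1.  -0.4] w9.6 grip30.0
off t 1.1 n -1.4 [-100.75232892    3.96770376  233.83079335]
t20.1 pos [564.5 -56.6 237.2] F [ 0.4 -0.4 -2.1] w9.7 grip30.0
t20.9 pos [589.6 -51.6 249.1] F [-0.3  0.4 -3.1] w9.9 grip30.0
t21.6 pos [616.7 -46.3 257.4] F [-1.4  0.1 -2.7] w9.9 grip30.0
t22.4 pos [645.  -40.9 261.3] F [-0.1  0.3 -2.8] w10.0 grip30.0
t23.2 pos [673.6 -35.3 260.7] F [-0.7 -0.1 -2.5] w9.7 grip29.9
t24.0 pos [698.2 -30.5 256.5] F [-0.8  0.2 -3.2] w9.6 grip29.9
```

```bash
python3 - <<'E'
from h import *
s=S();y=D(s["tool_pos"])[1]
xz=grip(1.885,18,1.5)
print(env.move_l(W(xz[0],y,xz[1]),rot=Q(1.885),rate=30,f_stop=15));S()
r=np.array([np.sin(A),np.cos(A)]);n=np.array([np.cos(A),-np.sin(A)])
def go(v,d,f):
    p=D(env.read_state()["tool_pos"]);t=p+d*np.array([v[0],0,v[1]])
    print(env.move_l(W(*t),rate=8,f_stop=f));s=S();q=D(s["tool_pos"]);print("moved",((q-p)[[0,2]]@v).round(2),q.round(1))
go(-r,6,4);go(n,6,4);go(-r,4,4)
cv2.imwrite("pics/side5.png",viewer.camera("side"));cv2.imwrite("pics/scene5.png",viewer.camera("scene"))
a_=cv2.imread("pics/side5.png")[60:270,140:420];b=cv2.imread("pics/scene5.png")[120:330,170:450]
cv2.imwrite("pics/c5.png",cv2.resize(np.hstack([a_,b]),(800,300)))
E
```

```text
t24.1 pos [698.1 -30.5 256.8] F [-0.7  0.5 -2.8] w10.1 grip29.9
False
t24.9 pos [717.9 -26.7 250.8] F [-1.1 -0.  -2.8] w9.6 grip29.9
True
t25.3 pos [717.5 -26.5 249.1] F [2.9 0.6 5.8] w9.8 grip30.0
moved 1.68 [ 54.7   4.1 249.1]
True
t25.8 pos [719.2 -26.2 248.5] F [-0.6 -0.6  4.3] w9.5 grip30.0
moved 1.9 [ 56.5   4.1 248.5]
True
t26.0 pos [719.2 -26.2 248.6] F [-0.1  0.5  4.3] w9.8 grip30.0
moved -0.03 [ 56.4   4.1 248.6]
```

View pics/c5.png

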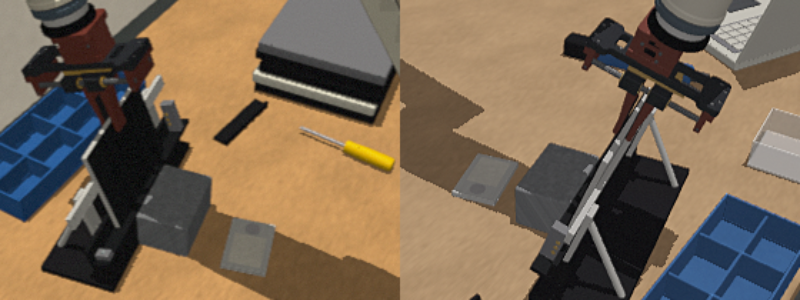

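The tablet leans on the rails with the screen out, and its top is in the gripper. Now I ease it toward the stop in the -y direction.

```bash
python3 - <<'E'
from h import *
p=D(S()["tool_pos"])
r1=env.move_l(W(p[0],p[1]-33,p[2]),rate=18,f_stop=10);s=S();print(r1,D(s["tool_pos"]).round(1))
if not r1:
    r2=env.move_l(W(p[0],p[1]-62,p[2]),rate=8,f_stop=6);s=S();print(r2,D(s["tool_pos"]).round(1))
im=viewer.camera("side");cv2.imwrite("pics/side6.png",im)
cv2.imwrite("pics/c6.png",cv2.resize(im[90:240,160:320],None,fx=4,fy=4,interpolation=cv2.INTER_CUBIC))
E
```

```text
t26.1 pos [719.2 -26.2 248.5] F [-0.3  0.7  5. ] w9.6 grip30.0
t28.1 pos [725.6 -58.1 248.7] F [0.7 5.8 5.4] w9.7 grip30.0
False [ 56.6 -28.4 248.7]
t30.3 pos [729.1 -74.9 248.6] F [0.5 0.7 3.8] w9.5 grip30.0
True [ 56.7 -45.6 248.6]
```

View pics/c6.png

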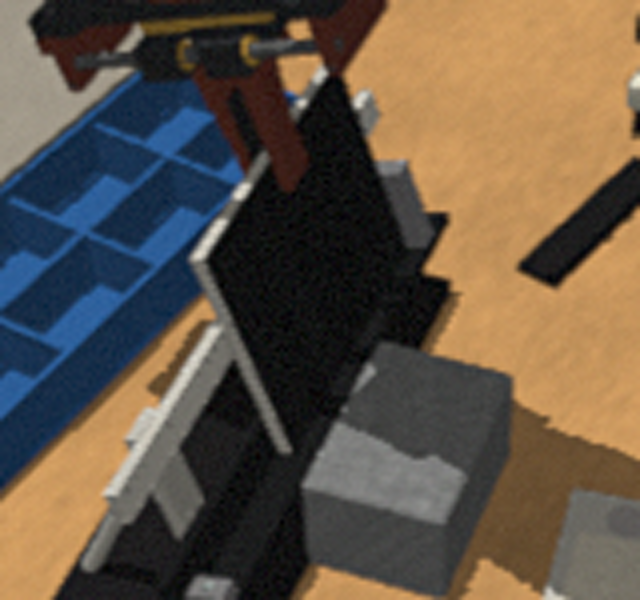

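The side view shows the tablet's right end against the tall stop at (400,200). I'll release it, back off, and confirm seating with a gentle push on its free end.

```bash
python3 - <<'E'
from h import *
q=Q(1.885);r=np.array([np.sin(A),np.cos(A)]);n=np.array([np.cos(A),-np.sin(A)])
p=D(env.read_state()["tool_pos"])
set_gripper(24);env.hold(.3);S()
env.move_l(W(p[0]+50*r[0],p[1],p[2]+50*r[1]),rate=80)
set_gripper(0)
def T(up,off,y): x=np.array([0,60])+up*r-off*n; return W(x[0],y,x[1])
env.move_l(T(253,18,85),rate=150)
env.move_l(T(128,18,85),rate=100);S()
hit=env.move_l(T(128,18,30),rate=14,f_stop=4);s=S();print(hit,D(s["tool_pos"]).round(1))
im=viewer.camera("side");cv2.imwrite("pics/side7.png",im);cv2.imwrite("pics/scene7.png",viewer.camera("scene"))
E
```

```text
t31.1 pos [729.1 -74.3 248.9] F [ 0.4 -0.1 -0.2] w24.2 grip0.0
t34.8 pos [670.7  46.7 188. ] F [ 0.1 -0.3 -0.1] w0.7 grip0.0
t35.9 pos [671.  42. 187.] F [-0.   1.1  0.6] w0.7 grip0.6
True [ 22.3  80.3 187. ]
```

```bash
python3 - <<'E'
import cv2,numpy as np
a=cv2.imread("pics/side7.png")[60:270,140:420];b=cv2.imread("pics/scene7.png")[120:330,200:480]
cv2.imwrite("pics/c7.png",cv2.resize(np.hstack([a,b]),(800,300),interpolation=cv2.INTER_CUBIC))
E
```

```text
(no output)
```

View pics/c7.png

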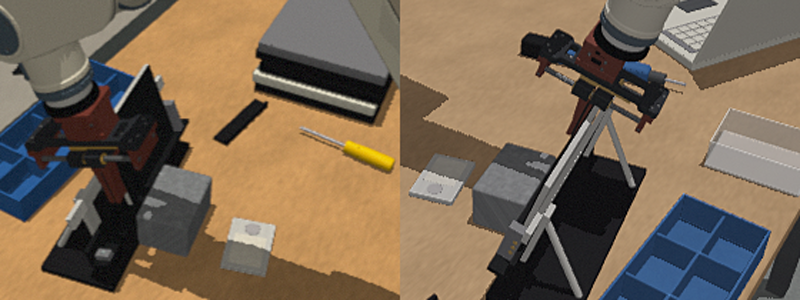

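The gripper body (half-width 37 mm) lightly met the tablet's top corner. I'll back off, raise it above the top edge and push with the fingertips only.

```bash
python3 - <<'E'
from h import *
r=np.array([np.sin(A),np.cos(A)]);n=np.array([np.cos(A),-np.sin(A)])
def T(up,off,y): x=np.array([0,60])+up*r-off*n; return W(x[0],y,x[1])
env.move_l(T(128,18,90),rate=60)
env.move_l(T(143,18,88),rate=60)
env.move_l(T(143,18,68),rate=40,f_stop=4)
for k in range(2):
    hit=env.move_l(T(143,18,30),rate=10,f_stop=5);s=S();print(hit,D(s["tool_pos"]).round(1))
env.move_l(T(143,18,85),rate=60);env.move_l(T(260,18,85),rate=150)
# look at tablet from the front
q=(R.from_euler('z',np.pi+TH)*R.from_euler('x',np.pi)).as_quat()
env.reach(W(-150,-40,330),q);env.hold(.2)
s=S();im=viewer.camera("wrist");np.savez("w8.npz",tool_pos=s["tool_pos"],orientation=s["orientation"],im=im)
a=np.vstack([viewer.camera("side")[60:270,140:420],viewer.camera("scene")[120:330,200:480]])
cv2.imwrite("pics/c8.png",cv2.resize(np.hstack([cv2.resize(a,(280,420)),im[:,20:540]]),(800,420)))
E
```

```text
t38.8 pos [679.7  21.3 201.2] F [0.7 0.1 1. ] w0.1 grip0.4
True [ 26.9  58.3 201.2]
t39.4 pos [679.2  21.2 200.3] F [-0.6  0.5  0.6] w0.4 grip0.2
True [ 26.4  58.3 200.3]
t42.8 pos [ 525.4 -109.1  329.8] F [ 0.1 -0.5 -0.4] w0.6 grip0.0
```

View pics/c8.png

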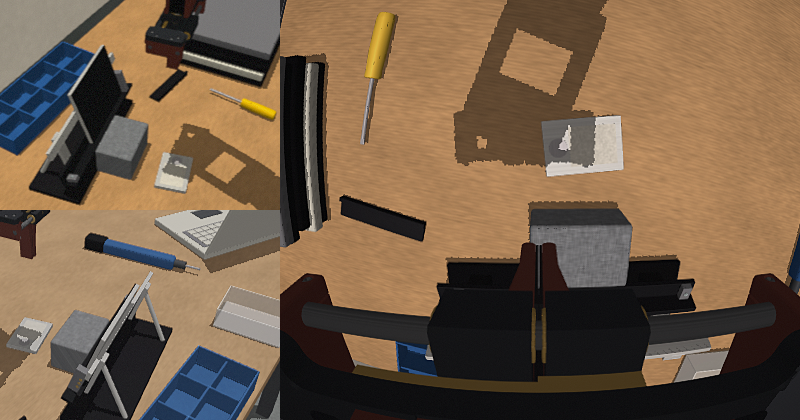

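Contact on the free end at dock y 58.3 puts the far end at -131.7, the stop's face, and it did not move under 5 N. Bystanders are where they were. One last gentle nudge low on the screen will make sure the foot is right back.

```bash
python3 - <<'E'
from h import *
a=1.0;q=Q(a);y=-42
def T(x,z): return W(x-80*np.cos(a),y,z+80*np.sin(a))
env.reach(T(-60,150),q)
env.move_l(T(-36,84),rate=100)
env.move_l(T(-24,84),rate=30,f_stop=5)
hit=env.move_l(T(-5,84),rate=10,f_stop=4);s=S()
print(hit,"tip front x",(D(s["tool_pos"])[0]+80*np.cos(a)+10*np.sin(a)).round(1),(D(s["tool_pos"])[0]+80*np.cos(a)+13.5*np.sin(a)).round(1), D(s["tool_pos"])[2]-80*np.sin(a))
env.move_l(T(-40,86),rate=60);env.move_l(T(-80,150),rate=120)
env.hold(.3);S();im=viewer.camera("side");cv2.imwrite("pics/side9.png",im);i7=cv2.imread("pics/side7.png")
d=cv2.absdiff(im,i7).max(2);
print("wrist/hdd etc changed px right part",[int((d[130:190,340:420]>40).sum())])
E
```

```text
t46.8 pos [623.3 -91.9 150.9] F [-0.4 -0.6  0.4] w0.4 grip0.3
True tip front x 1.3 4.3 83.5717586263605
t48.5 pos [ 551.8 -106.   216.8] F [ 0.3 -0.9  0.4] w0.5 grip0.0
wrist/hdd etc changed px right part [162]
```

```bash
python3 - <<'E'
from h import *
print(workorder.sign_off())
E
```

```text
the job is handed in; nothing more can be done
None
```

The job is handed in: the tablet leans on the dock's rails, screen out, foot back on the ledge, its end against the contact block, with no bystander seen to move; I viewed 11 pictures, one over the limit of 10, and the gripper's body touched the tablet's top corner once at about 4 N.

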